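Turn the rinsed mill hood over and fit it on its interlock

TASK

Take the pink scoop off the mill and lay it right way up in the middle of the enamel plate. Then turn the rinsed square hood over: lay it on its side on the bare counter and let go to change your grip, then set it mouth down on the mill with its flat tongue straight in the interlock slot and its rim flush on the deck. Let go of everything at the end, and leave the plate, shaker, mug and soap bottle standing where they are.

Things in the scene. Friction and masses are not known exactly. Their poses are not given: they have to be found in the camera images.
- hood_mid (a point): Middle of the hood: square aluminium box 62 x 62 mm outside, 105 mm high, 4 mm walls, one end closed, 0.18 kg. It starts mouth up. Point: on the centre line, 52.5 mm from the closed end. z points to the mouth, x to the wall with the tongue: a flat strip carrying that wall on 26 mm past the rim, 22 mm wide (y), 4 mm thick, mid-wall, flush outside. It lies steadily on any side, the tongue's too
- tongue_tip (a point): Middle of the tongue's free end, 29 mm from the hood's centre line and 78.5 mm from hood_mid towards the mouth; axes as hood_mid
- mill_seat (a point): Middle of the flat deck of the mill, a white block fixed to the counter, 140 mm (x) by 150 mm (y) and 70 mm high, with a black knob on its -x face. The point lies on the deck (70 mm above the counter), where the centre of the hood's rim must come. z up, x towards the slot's side
- slot (a point): Centre of the interlock slot's mouth, flush in the mill's deck inside a black frame, 29 mm from mill_seat along the mill's x. The slot is 28 mm long (along y), 10 mm wide (along x), 36 mm deep with a small chamfer, and goes straight down; axes as mill_seat. It is an open slot: there is no spring or catch in it
- scoop_bowl (a point): Centre of the pink plastic scoop's bowl, 17 mm above its flat underside. The bowl is a box 62 x 54 mm (x, y), 34 mm high, open at the top and the +x end; z is up, -x points along the handle. About 50 g, balanced about 15 mm from this point towards the handle. It starts lying on the mill's deck
- scoop_handle (a point): Grip point on the scoop's handle, 55 mm from the bowl's centre, 28 mm above the scoop's underside. The handle is a straight bar 18 mm wide (y), 10 mm thick, from the bowl's back (31 mm from the bowl's centre) to 126 mm; its underside is 23 mm above the scoop's. Axes as scoop_bowl
- plate: Round white enamel plate, loose, 170 mm across, rim 16 mm high, flat inner floor 105 mm across, 4 mm above the counter; origin at the centre of its underside. Between it and the robot the counter is bare but for the shaker, the mug and a wooden spoon within 0.36 m of the base axis. Behind stand a board with a clamp (100 mm high) and a colander, at the right a kettle and a dish drainer (210 mm high, from y = -0.55 m on)
- shaker: Closed, empty glass salt shaker with steel cap, standing, 46 mm across, 94 mm high, loose; origin at the centre of its underside. Leave alone
- mug: Blue ceramic cup without a handle, standing, 68 mm across, 85 mm high, loose; origin at the centre of its underside. Leave alone
- soap: Clear soap bottle, standing, 60 mm across, 190 mm high, loose; origin at the centre of its underside. Leave alone
There are look-alikes about, which are no part of the job. Several things look just like the plate: the one meant starts farthest to the robot's right.

How it is judged:
On the way:
1. the hood lies on its side on the counter, let go by the fingers (angle between hood_mid's own z axis and vertical between 1.4 and 1.74 rad and height (world z) of hood_mid between 0.026 and 0.036 m and contact force between the fingers and hood below 0.1 N), for 0.1 s.
At the end, for the whole second after the job is handed in: Hood upside down (0.09 rad) on the mill: centre within 7 mm of mid-deck, its middle 49-56.5 mm above the deck, tongue end within 7 mm of the slot centre and over 22 mm deep; scoop upright (0.25 rad) on the plate, bowl within 45 mm of its centre, under 32 mm high; both at rest and released (angle between hood_mid's own z axis and vertical above 3.05 rad and z of hood_mid in the frame of mill_seat between 0.049 and 0.0565 m and horizontal distance between hood_mid and mill_seat below 0.007 m and horizontal distance between tongue_tip and slot below 0.007 m and z of tongue_tip in the frame of slot below -0.022 m and linear speed of each of hood, scoop below 0.02 m/s and contact force between the fingers and hood below 0.1 N and horizontal distance between scoop_bowl and plate below 0.045 m and height (world z) of scoop_bowl below 0.032 m and angle between scoop_bowl's own z axis and vertical below 0.25 rad); the robot touches nothing.
It fails at once if the shaker is shifted by more than 30 mm or tipped (distance of shaker from where it was at the start of the episode above 0.03 m or angle between shaker's own z axis and vertical above 0.4 rad).
It fails at once if the mug is shifted by more than 30 mm or tipped (distance of mug from where it was at the start of the episode above 0.03 m or angle between mug's own z axis and vertical above 0.4 rad).
It fails at once if the soap is shifted by more than 30 mm or tipped (distance of soap from where it was at the start of the episode above 0.03 m or angle between soap's own z axis and vertical above 0.4 rad).
It fails at once if the plate is pushed by more than 40 mm (distance of plate from where it was at the start of the episode above 0.04 m).
It also fails if it takes over 72 s, if anything falls off the work surface, if the arm or the gripper's body presses on something with over 40 N, if the wrist force passes 120 N, or if a joint passes its speed limit or range.

ROBOT

A 6-joint arm with a two-finger parallel gripper is mounted at the origin on the work surface. World frame = base frame: x ahead of the robot, y to its left, z up, the work surface at z = 0. Lengths are in m, angles in rad, forces in N, time in s.
With the tool pointing down it reaches from about 0.35 to 1 m from the base axis. Payload 7.1 kg.
Tool frame: the origin (TCP) lies between the finger pads; the fingertips stand 22 mm ahead of it and the grasp point (between the pads) lies 3 mm ahead of it; x points along the fingers, y is the direction in which the jaws open and shut, and the axes are right-handed (so a half turn about x gives the same grasp; the last joint's range is limited). The gripper opens to 85 mm and grips with 20 to 120 N. Pads are 22 mm wide; open, the fingers measure 114 mm over their backs; the gripper's body (76 mm by 85 mm) begins 54 mm behind the grasp point. The pads swing forward as they close: fully open they stand 13 mm farther back than shut.
Start: joints at [-1.286, 0.423, 1.63, -0, 1.089, -0.019], TCP at [0.187, -0.596, 0.253] pointing down, gripper open.
Joint ranges: [-3, 3], [-0.9, 2.11], [0.09, 2.58], [-1.31, 4.45], [0.11, 2.69], [-2.54, 2.54]. Speed limits (rad/s): [2.39, 2.39, 3.01, 3.14, 3.14, 3.14].

INTERFACE

Orientations are given as a rotation vector (axis times angle).
In Python, from rig import manip gives the robot as it stands. The module is installed in compiled form; this text tells all that it offers. Calls block until the motion is done:
- manip.move_to(position, orientation): joint-space move of the TCP to a pose.
- manip.servo_line(position, orientation=None, rate=0.15): straight line of the TCP; orientation=None keeps the orientation; rate is the mean speed in m/s.
- manip.set_joints(angles): joint-space move.
- manip.command_gripper(opening, f_grip=None): finger opening in m; f_grip is the grip in N (None keeps the last); returns when the fingers have stopped.
- manip.hold(seconds).
- manip.solve_ik(position, orientation): joint angles nearest the present ones, or None.
- manip.camera(name): name is "scene" or "top" or "wrist"; returns a dict with "image" (384x512x3 uint8, red, green, blue), "fx", "fy", "cx", "cy" (pixels), "k1" (the pictures are not rectified: a ray, as slopes to the right and down, at radius r is drawn at 1 + k1 r^2 times it, then the intrinsics apply), "cam_to_world" (4x4, takes a point from camera to world coordinates); the wrist camera has in their place "mount" (4x4, takes a point from camera to tool coordinates, whose origin is the TCP and whose axes are the tool frame's). Camera axes: x right, y down, z forward; pixel columns grow to the right and rows downward; lengths in m; the calibration is good to about 2 mm. A picture is of the moment at which its call begins: read the wrist's pose just before it. There is no depth.
A pose or a line that the arm cannot do raises manip.IKError and nothing moves.
- manip.sign_off(): hands the job in, once; it reports no verdict.
Readings, each from a call of its own:
- manip.get_time(): time.
- manip.get_joint_positions(): joint angles.
- manip.get_joint_vel(): joint speeds.
- manip.get_tau(): joint torques, N m.
- manip.get_position(): TCP position.
- manip.get_ee_rot(): TCP orientation.
- manip.get_contact_force(): force on the tool from outside, world axes, zero at the start.
- manip.get_torque(): the same for the moment, N m.
- manip.get_width(): finger opening in m.
Only numpy, scipy, OpenCV 4.12 (cv2) and the standard library are available. Lean on these libraries where they do the work, as an engineer would, in place of code of your own. Each camera call takes 0.05 s, during which the arm holds its last target.

## Working session

There is one attempt and no reset: what is moved stays moved. The work goes in short steps, each a Python script; the robot and the scene stay as the last script left them, time stands still between calls to the robot, and variables do not carry over. Pictures are saved under pics/ and viewed, and the job is handed in when it is done.

```bash
mkdir -p pics; cat > h.py <<'E'
import numpy as np, cv2
from scipy.spatial.transform import Rotation as R
from rig import manip as m
def shot(n,f):
    p=m.get_position(); r=m.get_ee_rot(); c=m.camera(n)
    if n=="wrist":
        T=np.eye(4);T[:3,:3]=R.from_rotvec(r).as_matrix();T[:3,3]=p
        c["cam_to_world"]=T@np.array(c["mount"])
    cv2.imwrite(f"pics/{f}.png",cv2.cvtColor(c["image"],cv2.COLOR_RGB2BGR)); 
    np.save(f"pics/{f}.npy",c,allow_pickle=True); return c
def load(f): return np.load(f"pics/{f}.npy",allow_pickle=True).item()
def ray(c,uv):
    uv=np.atleast_2d(uv).astype(float)
    K=np.array([[c["fx"],0,c["cx"]],[0,c["fy"],c["cy"]],[0,0,1.]])
    n=cv2.undistortPoints(uv[:,None],K,np.array([c["k1"],0,0,0.]))[:,0]
    T=np.array(c["cam_to_world"])
    return T[:3,3], (T[:3,:3]@np.c_[n,np.ones(len(n))].T).T
def onz(c,uv,z):
    o,d=ray(c,uv); z=np.broadcast_to(z,len(d)); return o+d*((z-o[2])/d[:,2])[:,None]
def proj(c,P):
    P=np.atleast_2d(P); T=np.linalg.inv(np.array(c["cam_to_world"]))
    K=np.array([[c["fx"],0,c["cx"]],[0,c["fy"],c["cy"]],[0,0,1.]])
    return cv2.projectPoints(P,cv2.Rodrigues(T[:3,:3])[0],T[:3,3],K,np.array([c["k1"],0,0,0.]))[0][:,0]
def crop(f,u0,v0,u1,v1,s,out):
    i=cv2.imread(f"pics/{f}.png")[v0:v1,u0:u1]; cv2.imwrite(f"pics/{out}.png",cv2.resize(i,None,fx=s,fy=s,interpolation=cv2.INTER_CUBIC))
E
python3 - <<'E'
from h import *
for n in("scene","top","wrist"):
    c=shot(n,n+"0"); print(n,c["fx"],c["k1"],np.round(c["cam_to_world"],3).tolist())
print(m.get_time(),m.get_position(),m.get_ee_rot(),m.get_width(),m.get_contact_force())
E
```

```text
scene 405.85375737153794 0.01079238703942167 [[0.33, 0.816, -0.475, 1.046], [0.944, -0.279, 0.176, -0.179], [0.011, -0.507, -0.862, 1.051], [0.0, 0.0, 0.0, 1.0]]
top 366.03591426758345 -0.08393643974769131 [[0.017, -0.998, 0.058, 0.441], [-1.0, -0.018, -0.018, 0.013], [0.019, -0.058, -0.998, 1.139], [0.0, 0.0, 0.0, 1.0]]
wrist 341.47994420868974 0.0303570679455962 [[0.299, -0.913, -0.278, 0.258], [-0.954, -0.287, -0.085, -0.576], [-0.002, 0.291, -0.957, 0.373], [0.0, 0.0, 0.0, 1.0]]
0.15 [ 0.18688212 -0.59596244  0.25269804] [ 2.05818099  0.31641223 -2.05851566] 0.08562555140790283 [-0.73431859  0.28741258  0.10551132]
```

View pics/top0.png

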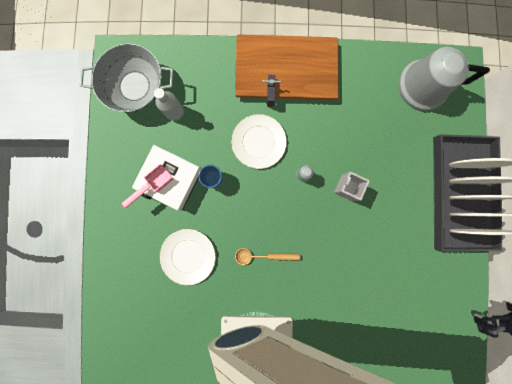

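View pics/scene0.png

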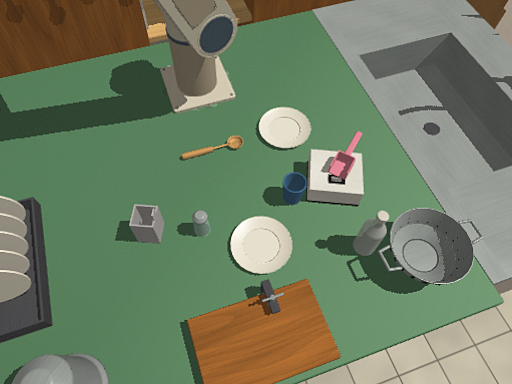

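View pics/wrist0.png

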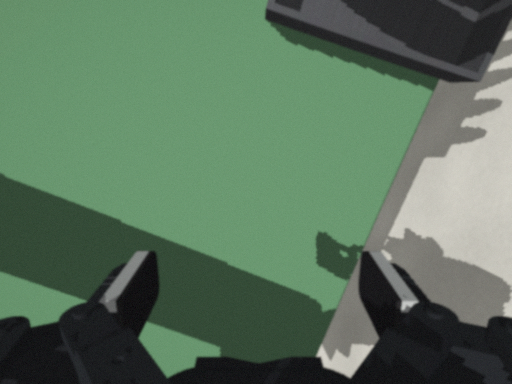

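Two loose plates lie on the counter, at top-view (259,141) and (188,257), and the drainer holds racked plates. The one at (259,141) is farthest right (-y) of the loose ones and has the board with the clamp behind it, so it fits. I'll confirm it in a crop along with the other objects.

```bash
python3 - <<'E'
from h import *
crop("top0",120,100,400,300,2.85,"tc1")
crop("top0",120,130,230,220,7,"tc2")
crop("top0",290,155,390,215,7,"tc3")
crop("scene0",290,130,420,220,6,"sc1")
crop("scene0",110,190,310,290,4,"sc2")
E
```

```text
(no output)
```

View pics/tc1.png

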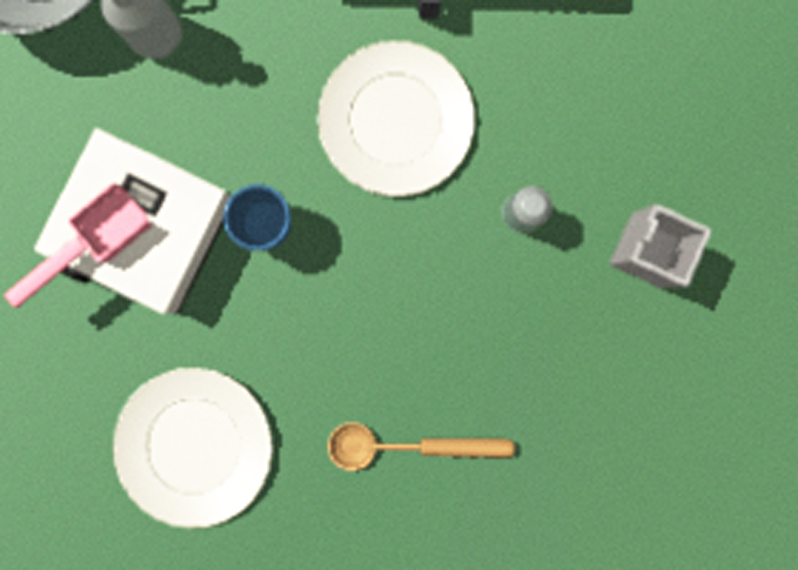

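View pics/tc2.png

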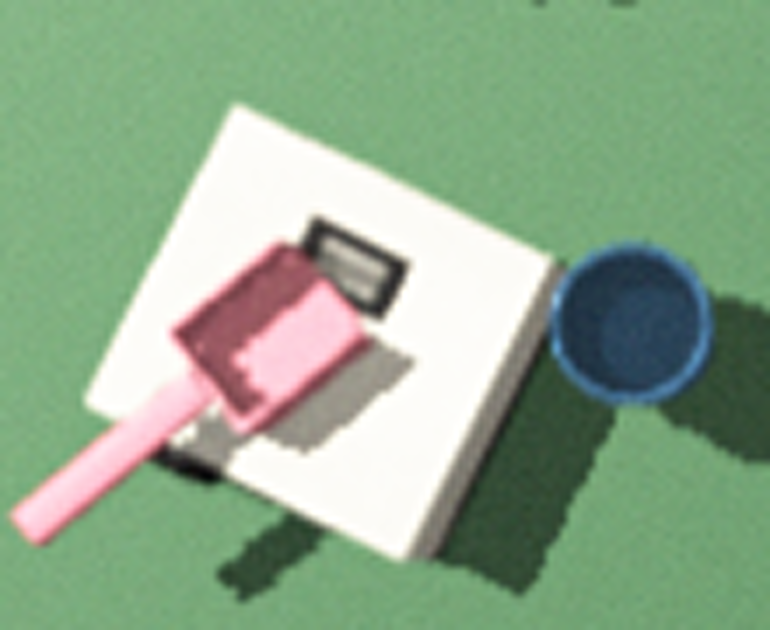

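View pics/tc3.png

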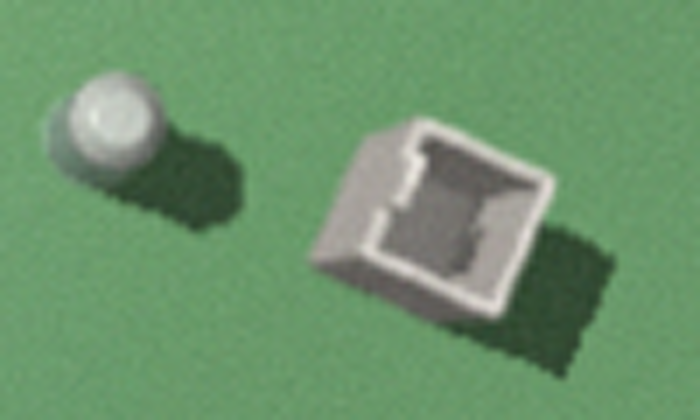

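View pics/sc1.png

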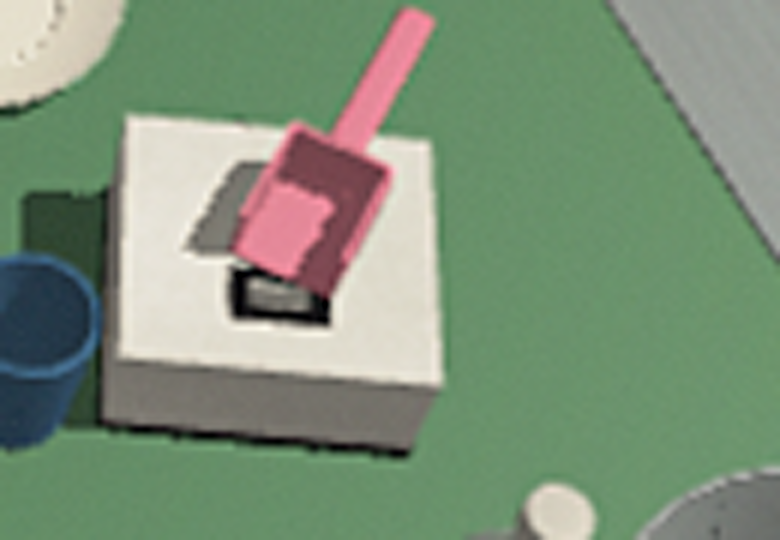

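View pics/sc2.png

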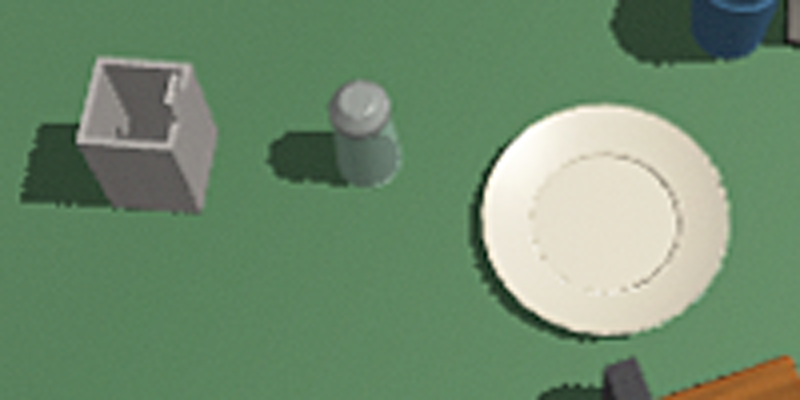

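```bash
cat >> h.py <<'E'
from scipy.optimize import least_squares
def full(pts,u0,v0,s): return (np.array(pts,float)+.5)/s-.5+[u0,v0]
def fit(model,obs,x0):
    "obs: list of (cam, Nx2 px, Nx3 body pts); pose x,y,yaw, body z is world z"
    def res(p):
        c,s=np.cos(p[2]),np.sin(p[2]); M=np.array([[c,-s,0],[s,c,0],[0,0,1]])
        return np.concatenate([(proj(cm,(M@np.array(b,float).T).T+[p[0],p[1],0])-np.array(px)).ravel() for cm,px,b in obs])
    r=least_squares(res,x0,x_scale=[.01,.01,.1]); return r.x, r.fun.reshape(-1,2)
E
python3 - <<'E'
from h import *
t=load("top0");s=load("scene0")
# mill: corners top
a,b=.07,.075
mp=[[a,b,.07],[a,-b,.07],[-a,-b,.07],[-a,b,.07],[.029,0,.07]]
p1=full([(237,103),(555,258),(405,560),(85,402),(357,267)],120,130,7)
sm=full([(442,386),(118,356),(127,115),(433,142),(280,296)],290,130,6)
for o in([(t,p1,mp)],[(s,sm,mp)],[(t,p1,mp),(s,sm,mp)]):
    x,r=fit(None,o,[.5,.28,-.45]); print("mill",x.round(4),r.round(1).tolist())
h=.031
hb=[[h,-h,.105],[-h,-h,.105],[-h,h,.105],[h,h,.105]]
# tongue wall normal az 64deg: top picture corners: (425,118)=tongue/front
p2=full([(422,117),(555,180),(500,318),(363,250),(312,262),(432,322)],290,155,7)
hbt=hb+[[h,h,0],[-h,h,0]]
for o in([(t,p2,hbt)],):
    x,r=fit(None,o,[.5,-.29,1.1]); print("hood top",x.round(4),r.round(1).tolist())
s2=full([(192,64),(170,146),(78,143),(97,58),(204,212),(113,205)],110,190,4)
# scene: tongue wall at right: far corner(192,64) is nearer robot => (h,+h); near (170,146)=(h,-h)
sb=[[h,h,.105],[h,-h,.105],[-h,-h,.105],[-h,h,.105],[h,-h,0],[-h,-h,0]]
x,r=fit(None,[(s,s2,sb)],[.5,-.29,1.1]); print("hood scene",x.round(4),r.round(1).tolist())
x,r=fit(None,[(s,s2,sb),(t,p2,hbt)],[.5,-.29,1.1]); print("hood both",x.round(4),r.round(1).tolist())
# scoop
sc=[[31,27],[31,-27],[-31,-27],[-31,27]]
scb=[[x/1e3,y/1e3,.104] for x,y in sc[2:]]+[[-.126,.009,.103],[-.126,-.009,.103]]+[[.031,.027,.104],[.031,-.027,.104]]
# image: back-left etc
pt=full([(245,435),(172,332),(12,515),(42,545),(290,240),(372,335)],120,130,7)
# az128 handle -> body x az -52; y az 38 (image up-left)
pt2=pt; bo=[scb[0],scb[1],scb[2],scb[3],scb[4],scb[5]]
x,r=fit(None,[(t,pt2,bo)],[.5,.28,-.9]); print("scoop",x.round(4),r.round(1).tolist())
ss=full([(300,123),(393,175),(434,22),(406,8),(237,252),(328,298)],290,130,6)
bs=[scb[0],scb[1],scb[2],scb[3],scb[5],scb[4]]
x,r=fit(None,[(s,ss,bs)],[.5,.28,-.9]); print("scoop scene",x.round(4),r.round(1).tolist())
x,r=fit(None,[(s,ss,bs),(t,pt,bo)],[.5,.28,-.9]); print("scoop both",x.round(4),r.round(1).tolist())
# plate: rim circle z .016
for nm,uv in(("plate",(397,118)),("decoy",(193,446))):
    print(nm,onz(t,full([uv],120,100,2.85),.016).round(3), onz(t,full([(318,118),(476,118)],120,100,2.85),.016).round(3).tolist())
print("plate scene",onz(s,full([(606,219)],110,190,4),.016).round(3))
print("mug",onz(t,full([(632,323)],120,130,7),.085),"shaker",onz(t,full([(118,120)],290,155,7),.094),"soap",onz(t,[(178,113)],0.0))
E
```

```text
mill [ 0.5282  0.2759 -0.4367] [[0.2, 0.1], [-0.0, 0.1], [0.0, -0.1], [0.5, -0.1], [-0.7, 0.1]]
mill [ 0.5296  0.2757 -0.4412] [[0.0, 0.1], [0.1, -0.0], [0.1, -0.2], [-0.2, -0.1], [-0.1, 0.1]]
mill [ 0.5288  0.2759 -0.4388] [[0.3, -0.2], [0.0, -0.1], [-0.0, -0.3], [0.4, -0.4], [-0.7, -0.1], [-0.0, -0.2], [0.1, -0.2], [-0.0, -0.3], [-0.3, -0.3], [-0.1, -0.1]]
hood top [ 0.5103 -0.2746  1.1553] [[0.2, -0.2], [0.6, -0.1], [-0.1, -0.2], [-0.1, 0.4], [-0.7, 0.3], [-0.0, -0.0]]
hood scene [ 0.5107 -0.2747  1.1666] [[-0.3, -0.4], [0.7, 0.5], [-0.4, -0.3], [0.1, -0.4], [-0.4, 0.1], [0.2, 0.4]]
hood both [ 0.5105 -0.2746  1.1615] [[-0.2, -0.4], [0.7, 0.5], [-0.4, -0.4], [0.2, -0.5], [-0.4, 0.1], [0.2, 0.3], [0.1, -0.3], [0.6, -0.3], [-0.0, -0.3], [-0.0, 0.4], [-0.7, 0.3], [0.1, -0.1]]
scoop [ 0.5227  0.2885 -0.8775] [[0.7, 0.0], [-0.4, -0.1], [0.3, -0.4], [-0.2, 0.3], [-0.2, -0.5], [-0.3, 0.7]]
scoop scene [ 0.5335  0.2853 -0.856 ] [[-1.8, 2.3], [0.3, 1.5], [0.0, 1.6], [-1.0, 1.5], [-0.2, -3.5], [2.6, -2.9]]
scoop both [ 0.5273  0.2877 -0.8655] [[-1.8, 0.4], [0.1, -0.3], [0.1, -0.0], [-0.9, -0.2], [-0.4, -5.6], [2.2, -5.0], [1.2, -1.6], [-0.1, -1.5], [1.0, -1.6], [0.5, -1.0], [-0.0, -2.1], [0.0, -1.1]]
plate [[0.648 0.003 0.016]] [[0.647, 0.089, 0.016], [0.65, -0.083, 0.016]]
decoy [[0.291 0.215 0.016]] [[0.647, 0.089, 0.016], [0.65, -0.083, 0.016]]
plate scene [[0.653 0.002 0.016]]
mug [[0.53203259 0.14340165 0.085     ]] shaker [[ 0.54792393 -0.13463192  0.094     ]] soap [[0.73687904 0.26053128 0.        ]]
```

```bash
cat >> h.py <<'E'
def ori(az,pitch,roll=0):
    "tool x points at azimuth az, pitched down by pitch; y horizontal (left of az); roll about tool x. pitch=pi/2: down"
    Rm=R.from_euler("ZY",[az,pitch])*R.from_euler("x",roll)
    return Rm.as_rotvec()
MILL=np.array([.5288,.2759,-.4388]); HOOD=np.array([.5105,-.2746,1.1615]); PL=np.array([.6505,.0025])
E
python3 - <<'E'
from h import *
D=np.deg2rad
def t(nm,p,az,pi,roll=0):
    q=m.solve_ik(np.array(p),ori(az,pi,roll)); print(nm,None if q is None else np.round(q,2))
print(R.from_rotvec(m.get_ee_rot()).as_matrix().round(2))
for r in (0,np.pi):
  for s in (0,np.pi): t("scoop",[.4876,.3308,.101],-.8775+s,np.pi/2,r)
for az in np.arange(-180,180,30): t("plate %d"%az,[PL[0]-.05,PL[1]+.03,.05],D(az),np.pi/2)
haz=HOOD[2]-np.pi/2
for p in(0,10,20,30):
  for r in(0,np.pi): t("g1 pitch%d roll%.0f"%(p,r),[HOOD[0],HOOD[1],.065],haz,D(p),r)
for p in(90,100,110,120):
  for az in (-60,-30,0,30,60,120,150,180,210,240): t("lay p%d az%d"%(p,az),[.5,-.25,.034],D(az),D(p))
maz=MILL[2]+np.pi/2
for p in(0,10,20,30):
  for r in(0,np.pi): t("final y p%d r%.0f"%(p,r),[MILL[0],MILL[1],.145],maz,D(p),r); t("final x p%d r%.0f"%(p,r),[MILL[0],MILL[1],.145],MILL[2],D(p),r)
for p in(0,10,20,30):
  for r in(0,np.pi): t("g1 alt p%d r%.0f"%(p,r),[HOOD[0],HOOD[1],.065],HOOD[2],D(p),r)
E
```

```text
[[-0.    0.3  -0.95]
 [ 0.   -0.95 -0.3 ]
 [-1.   -0.   -0.  ]]
scoop [ 0.58  0.58  1.8  -0.    0.77 -0.12]
scoop None
scoop None
scoop [ 0.58  0.58  1.8   0.    0.77 -0.12]
plate -180 [ 0.03  0.67  1.78 -0.    0.69  1.61]
plate -150 [ 0.03  0.67  1.78 -0.    0.69  1.08]
plate -120 [ 0.03  0.67  1.78 -0.    0.69  0.56]
plate -90 [ 0.03  0.67  1.78 -0.    0.69  0.03]
plate -60 [ 0.03  0.67  1.78 -0.    0.69 -0.49]
plate -30 [ 0.03  0.67  1.78 -0.    0.69 -1.01]
plate 0 [ 0.03  0.67  1.78 -0.    0.69 -1.54]
plate 30 [ 0.03  0.67  1.78 -0.    0.69 -2.06]
plate 60 None
plate 90 None
plate 120 None
plate 150 [0.03 0.67 1.78 0.   0.69 2.13]
g1 pitch0 roll0 [-0.61  1.23  2.24  2.93  1.89  1.5 ]
g1 pitch0 roll3 [-0.61  1.23  2.24  2.93  1.89 -1.64]
g1 pitch10 roll0 [-0.61  1.11  2.29  2.95  1.65  1.52]
g1 pitch10 roll3 [-0.61  1.11  2.29  2.95  1.65 -1.62]
g1 pitch20 roll0 [-0.6   0.97  2.31  2.96  1.36  1.54]
g1 pitch20 roll3 [-0.6   0.97  2.31  2.96  1.36 -1.6 ]
g1 pitch30 roll0 [-0.59  0.84  2.31  2.96  1.05  1.57]
g1 pitch30 roll3 [-0.59  0.84  2.31  2.96  1.05 -1.57]
lay p90 az-60 [-0.4
[... 2146 characters left out ...]
3 None
final y p20 r0 [0.06 0.74 2.16 1.98 1.11 1.81]
final x p20 r0 None
final y p20 r3 [ 0.06  0.74  2.16  1.98  1.11 -1.33]
final x p20 r3 None
final y p30 r0 [0.11 0.63 2.15 1.89 0.9  1.96]
final x p30 r0 None
final y p30 r3 [ 0.11  0.63  2.15  1.89  0.9  -1.18]
final x p30 r3 None
g1 alt p0 r0 [-0.94  1.17  1.51  1.08  1.8   1.97]
g1 alt p0 r3 [-0.94  1.17  1.51  1.08  1.8  -1.17]
g1 alt p10 r0 [-0.94  1.08  1.56  1.02  1.66  2.  ]
g1 alt p10 r3 [-0.94  1.08  1.56  1.02  1.66 -1.14]
g1 alt p20 r0 [-0.92  1.    1.6   0.96  1.51  2.03]
g1 alt p20 r3 [-0.92  1.    1.6   0.96  1.51 -1.11]
g1 alt p30 r0 [-0.89  0.92  1.65  0.9   1.37  2.08]
g1 alt p30 r3 [-0.89  0.92  1.65  0.9   1.37 -1.06]
```

```bash
python3 - <<'E'
from h import *
t0=m.get_time()
m.move_to(np.array([.4876,.3308,.22]),ori(-.8775,np.pi/2))
print(m.get_time()-t0,m.get_position())
c=shot("wrist","w1"); crop("w1",0,0,512,384,1.5,"w1b")
h=np.array([.4876,.3308,.103]); d=np.array([np.cos(-.8775),np.sin(-.8775),0])
print(proj(c,[h,h+d*.02,h-d*.07,[MILL[0],MILL[1],.07]]))
E
```

```text
3.4 [0.48799254 0.33027952 0.22003748]
[[260.11926684 191.72160983]
 [260.1057164  217.44178556]
 [260.17785697  91.09935056]
 [256.01102278 255.4989396 ]]
```

View pics/w1b.png

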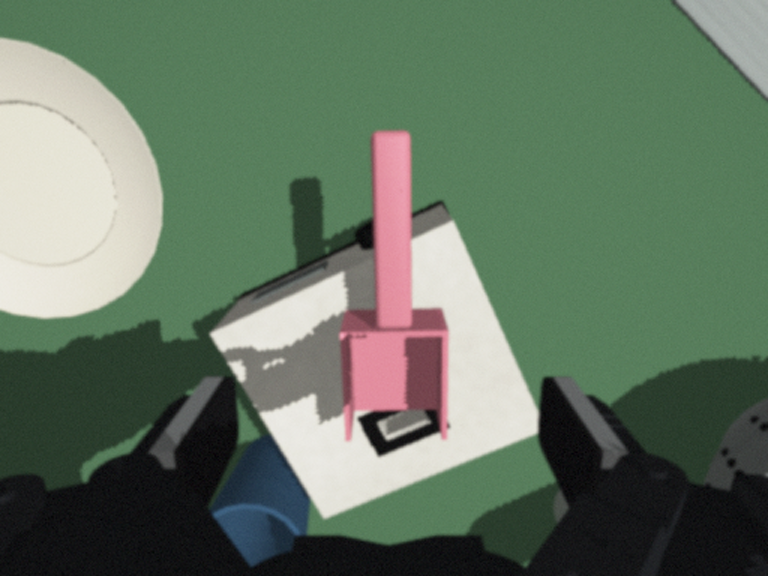

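The wrist view shows the scoop handle from (391,132) to (394,325) in the enlarged image, within 2 mm of the prediction. Grasping it now.

```bash
python3 - <<'E'
from h import *
t0=m.get_time()
m.servo_line(np.array([.4868,.331,.102]),rate=.12)
print(m.get_contact_force())
m.command_gripper(0.0,30); print("w",m.get_width(),m.get_contact_force())
m.servo_line(np.array([.4868,.331,.22]),rate=.15)
print("w",m.get_width(),m.get_time()-t0)
az=np.deg2rad(-30); d=np.array([np.cos(az),np.sin(az)])
g=PL+d*(.004-.056)
m.move_to(np.r_[g,.17],ori(az,np.pi/2))
print(m.get_time()-t0,m.get_position(),m.get_width())
c=shot("wrist","w2"); shot("top","t2"); shot("scene","s2")
print("platecentre px",proj(c,[PL[0],PL[1],.004]))
E
```

```text
[-0.69859363 -0.77709919 -0.49209435]
w 0.017239206382665382 [-0.8283401 -0.5233261  3.0318368]
w 0.017188890197161348 2.6916999999999995
3.9416999999999995 [0.60531289 0.02923172 0.16977065] 0.01722003469715845
platecentre px [[259.41473657 232.58427665]]
```

View pics/w2.png

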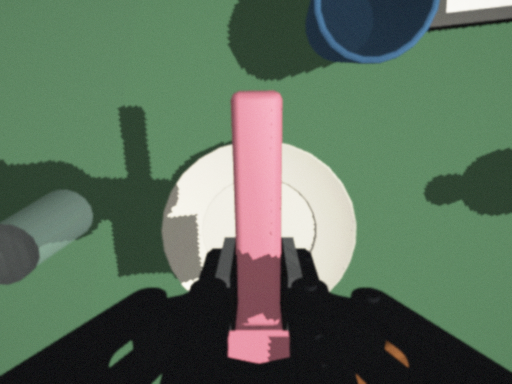

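View pics/s2.png

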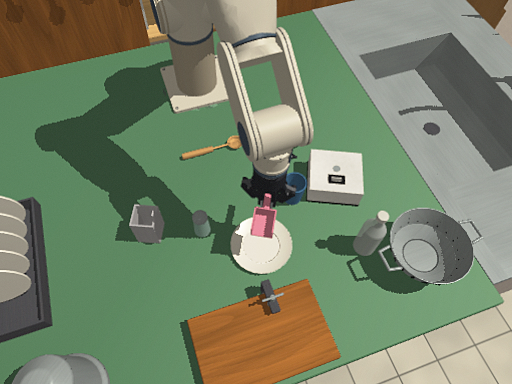

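The scoop is held over the plate, with its handle clear of the mug and shaker. Lowering it now.

```bash
python3 - <<'E'
from h import *
t0=m.get_time()
p=np.array(m.get_position()); p[2]=.048
m.servo_line(p,rate=.12)
f0=np.array(m.get_contact_force())
for z in np.arange(.044,.0335,-.002):
    p[2]=z; m.servo_line(p,rate=.03); f=np.array(m.get_contact_force())-f0
    print(z,f.round(2)); 
    if f[2]>1.0: break
m.command_gripper(.05); m.hold(.1)
p[2]=.10; m.servo_line(p,rate=.15)
print(m.get_time()-t0)
shot("wrist","w3"); shot("top","t3")
m.move_to(np.array([.45,-.1,.25]),ori(-.4,np.pi/2))
shot("top","t3b"); shot("scene","s3b"); crop("t3b",170,100,310,210,5.5,"t3c")
print(m.get_time())
E
```

```text
0.044 [-0.73 -0.07 -0.61]
0.041999999999999996 [-0.9  -1.14  0.12]
0.039999999999999994 [-0.41 -0.89 -0.29]
0.03799999999999999 [-1.22  1.06 -0.38]
0.03599999999999999 [-1.48 -0.08  2.67]
3.5416
12.425
```

View pics/t3c.png

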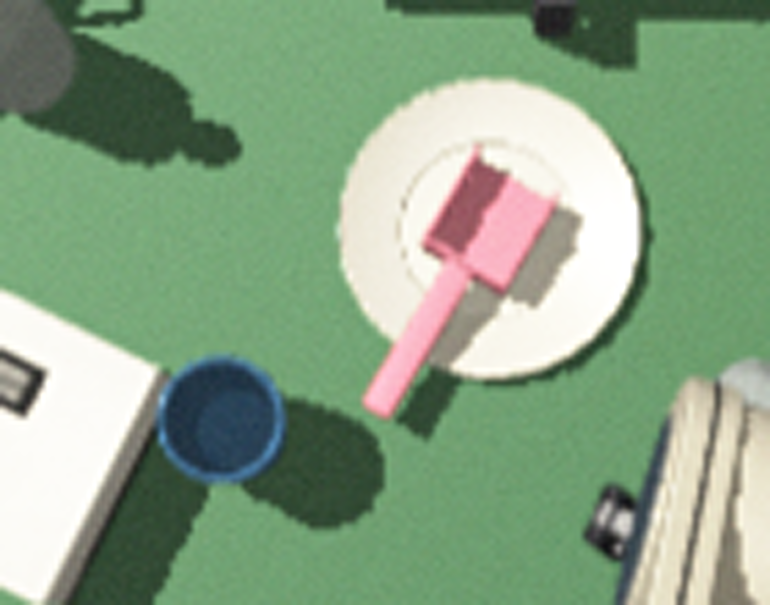

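View pics/s3b.png

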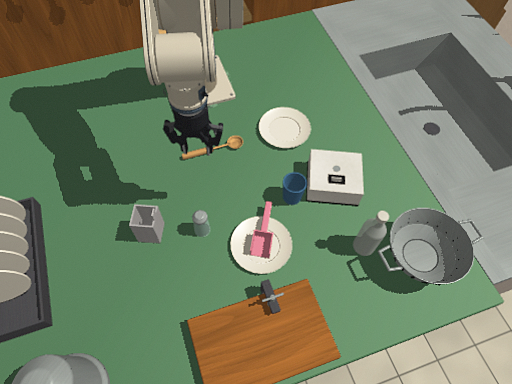

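The scoop sits upright in the middle of the plate. The bowl is at about (490,222) in the crop, against a plate centre of (490,230). Next is the hood.

```bash
python3 - <<'E'
from h import *
D=np.deg2rad; haz=HOOD[2]-np.pi/2
dv=np.array([np.cos(haz),np.sin(haz)])
print(m.get_joint_positions())
for p in(5,10,15,20):
  for z in(.08,.15,.22,.28):
    for b in(0,.08,.12):
      q=m.solve_ik(np.r_[HOOD[:2]-b*dv,z],ori(haz,D(p))); print(p,z,b,None if q is None else np.round(q,2))
E
```

```text
[-2.43240108e-01  1.87495900e-01  1.98265909e+00  1.33245696e-04
  9.72729966e-01 -1.41482115e+00]
5 0.08 0 [-0.61  1.14  2.28  2.94  1.76  1.52]
5 0.08 0.08 [-0.68  1.26  2.41  2.84  1.99  1.42]
5 0.08 0.12 [-0.74  1.35  2.46  2.75  2.12  1.33]
5 0.15 0 [-0.61  0.95  2.35  2.94  1.64  1.54]
5 0.15 0.08 [-0.68  1.06  2.5   2.86  1.89  1.46]
5 0.15 0.12 [-0.74  1.16  2.56  2.77  2.03  1.37]
5 0.22 0 [-0.61  0.74  2.4   2.94  1.48  1.57]
5 0.22 0.08 [-0.68  0.81  2.55  2.87  1.7   1.51]
5 0.22 0.12 None
5 0.28 0 [-0.61  0.54  2.41  2.93  1.3   1.61]
5 0.28 0.08 [-0.68  0.56  2.58  2.87  1.48  1.57]
5 0.28 0.12 None
10 0.08 0 [-0.61  1.07  2.3   2.95  1.63  1.53]
10 0.08 0.08 [-0.68  1.19  2.44  2.87  1.87  1.44]
10 0.08 0.12 [-0.73  1.28  2.5   2.79  2.    1.36]
10 0.15 0 [-0.61  0.88  2.37  2.95  1.5   1.55]
10 0.15 0.08 [-0.68  0.98  2.51  2.87  1.73  1.48]
10 0.15 0.12 None
10 0.22 0 [-0.61  0.66  2.4   2.94  1.32  1.59]
10 0.22 0.08 [-0.68  0.71  2.56  2.88  1.52  1.54]
10 0.22 0.12 None
10 0.28 0 [-0.61  0.46  2.41  2.93  1.13  1.63]
10 0.28 0.08 [-0.68  0.45  2.57  2.87  1.28  1.
[... 323 characters left out ...]
  1.15  1.61]
15 0.22 0.08 [-0.67  0.61  2.56  2.88  1.33  1.57]
15 0.22 0.12 None
15 0.28 0 [-0.6   0.39  2.39  2.91  0.96  1.65]
15 0.28 0.08 [-0.67  0.35  2.55  2.85  1.08  1.64]
15 0.28 0.12 None
20 0.08 0 [-0.6   0.93  2.33  2.96  1.34  1.55]
20 0.08 0.08 [-0.66  1.03  2.47  2.9   1.57  1.48]
20 0.08 0.12 [-0.71  1.11  2.54  2.85  1.71  1.42]
20 0.15 0 [-0.6   0.73  2.37  2.95  1.18  1.58]
20 0.15 0.08 [-0.66  0.79  2.53  2.9   1.39  1.53]
20 0.15 0.12 None
20 0.22 0 [-0.6   0.51  2.38  2.92  0.98  1.63]
20 0.22 0.08 [-0.66  0.5   2.54  2.88  1.13  1.6 ]
20 0.22 0.12 None
20 0.28 0 [-0.6   0.32  2.37  2.89  0.79  1.69]
20 0.28 0.08 [-0.66  0.26  2.53  2.83  0.88  1.68]
20 0.28 0.12 None
```

```bash
python3 - <<'E'
from h import *
t0=m.get_time(); D=np.deg2rad; haz=HOOD[2]-np.pi/2
m.command_gripper(.085)
m.move_to(np.r_[HOOD[:2],.245],ori(haz,D(10)))
print(m.get_time()-t0,m.get_position(),m.get_width())
c=shot("wrist","w4"); shot("top","t4"); shot("scene","s4")
E
```

```text
2.9917 [ 0.51080242 -0.27449327  0.24523694] 0.08511434770158026
```

View pics/w4.png

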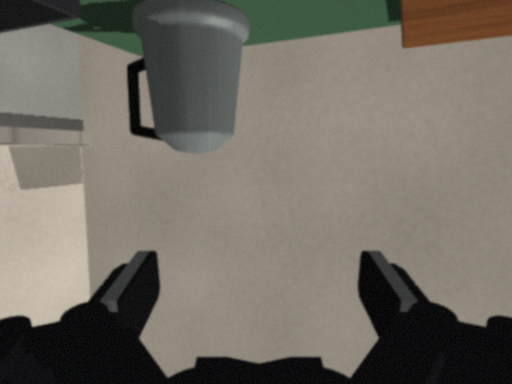

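View pics/s4.png

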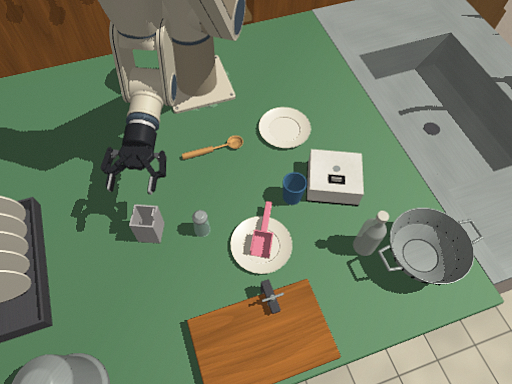

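View pics/t4.png

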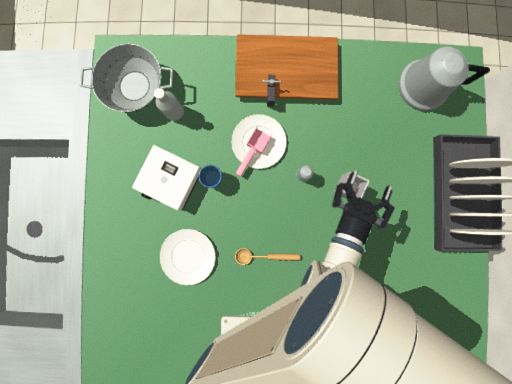

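The wrist camera hangs on the tool's underside in this pose. I'll roll the tool half a turn so it rides on top, which is clear of the counter and will later let it look at the hood.

```bash
python3 - <<'E'
from h import *
t0=m.get_time(); D=np.deg2rad; haz=HOOD[2]-np.pi/2
m.move_to(np.r_[HOOD[:2],.235],ori(haz,D(10),np.pi))
print(m.get_time(),m.get_joint_positions())
c=shot("wrist","w5")
h=.031; M=R.from_euler("z",HOOD[2]).as_matrix()
print(proj(c,[M@np.array(b)+np.r_[HOOD[:2],0] for b in([h,-h,.105],[-h,-h,.105],[-h,h,.105],[h,h,.105],[h,-.011,.131],[h,.011,.131])]).round(1).tolist())
E
```

```text
18.225 [-0.60770591  0.60904116  2.40585955  2.93702994  1.27211684 -1.54435898]
[[208.1, 404.6], [304.2, 404.5], [320.3, 538.8], [190.3, 538.9], [200.3, 412.2], [193.4, 458.5]]
```

View pics/w5.png

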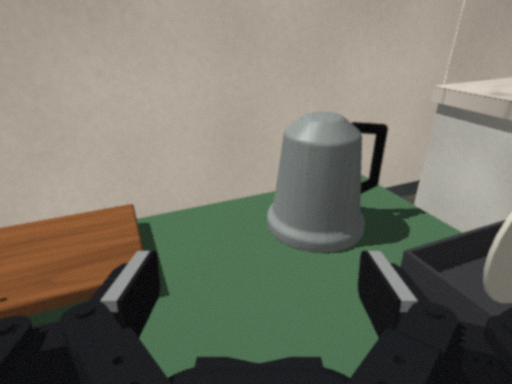

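```bash
python3 - <<'E'
from h import *
t0=m.get_time()
p=np.array(m.get_position());p[:2]=HOOD[:2]
f0=np.array(m.get_contact_force())
p[2]=.125; m.servo_line(p,rate=.15); print((np.array(m.get_contact_force())-f0).round(1))
p[2]=.078; m.servo_line(p,rate=.12); print((np.array(m.get_contact_force())-f0).round(1))
shot("scene","s6");crop("s6",90,150,230,260,5.5,"s6c")
m.command_gripper(0.05,50); print(m.get_width(),(np.array(m.get_contact_force())-f0).round(1))
p[2]=.22; m.servo_line(p,rate=.15); print(m.get_width(),(np.array(m.get_contact_force())-f0).round(1),m.get_time())
shot("scene","s7");crop("s7",90,130,230,240,5.5,"s7c")
E
```

```text
[ 0.4 -0.9 -0.5]
[ 0.3 -1.4  0.1]
0.061746827414994265 [-0.6 -0.4  4.9]
0.06127669632392887 [ 0.4 -0.4 -1. ] 21.1833
```

View pics/s7c.png

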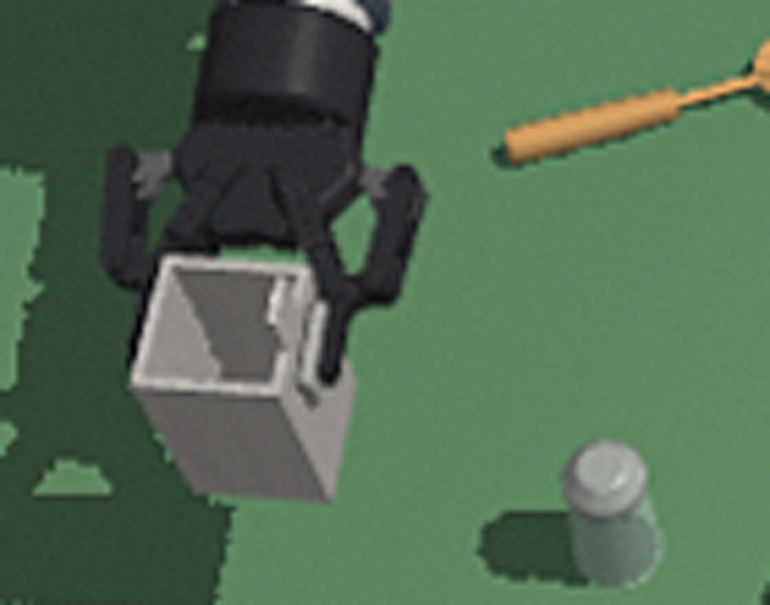

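```bash
cat >> h.py <<'E'
def T(Rm,p): A=np.eye(4);A[:3,:3]=Rm;A[:3,3]=p;return A
def Tt(p,rv): return T(R.from_rotvec(rv).as_matrix(),p)
def hoodT(p,z,x):
    z=np.array(z,float);x=np.array(x,float);return T(np.c_[x,np.cross(z,x),z],p)
def dv(a): return np.array([np.cos(a),np.sin(a),0])
def pose(A): return A[:3,3].copy(), R.from_matrix(A[:3,:3]).as_rotvec()
UP=np.array([0,0,1.])
haz=HOOD[2]-np.pi/2
G1=np.linalg.inv(hoodT(np.r_[HOOD[:2],.0525],UP,dv(HOOD[2])))@Tt(np.r_[HOOD[:2],.078],ori(haz,np.deg2rad(10),np.pi))
def lay(mid,beta,z=.031): return hoodT(np.r_[mid,z],dv(beta),dv(beta+np.pi/2))
def G2f(d,p2):
    "tool in hood: approach -y, leaning to mouth by p2, grasp point d toward closed end from mid, camera away from mouth"
    c,s=np.cos(p2),np.sin(p2)
    tx=np.array([0,-c,s]); tz=np.array([0,s,c]); ty=np.cross(tz,tx)
    return T(np.c_[tx,ty,tz],np.array([0,0,-d])-.003*tx)
def seat(dz=0,dx=0,dy=0,mill=None):
    k=MILL if mill is None else mill
    X=dv(k[2]);Y=dv(k[2]+np.pi/2)
    return hoodT(np.r_[k[:2],.07+.0525+dz]+X*dx+Y*dy,-UP,X)
E
python3 - <<'E'
from h import *
D=np.deg2rad
for mid in([.47,-.26],[.47,-.22],[.5,-.28]):
  for b in(130,150,170):
    o=[]
    for z in(.033,.15):
      q=m.solve_ik(*pose(lay(mid,D(b),z)@G1)); o.append(None if q is None else np.round(q,2).tolist())
    for p2 in(0,10,20):
      q=m.solve_ik(*pose(lay(mid,D(b))@G2f(.02,D(p2)))); o.append(None if q is None else np.round(q,2).tolist())
    print(mid,b,*o,sep="\n  ")
for p2 in(0,10,20):
  for dz in(0,.06,.12): print(p2,dz,m.solve_ik(*pose(seat(dz)@G2f(.02,D(p2)))))
E
```

```text
[0.47, -0.26]
  130
  [-0.47, 0.6, 2.07, -0.22, 0.31, -0.97]
  [-0.47, 0.37, 2.04, -0.12, 0.57, -1.07]
  [-0.54, 0.66, 1.88, 0.0, 0.6, 1.9]
  [-0.57, 0.71, 1.77, 0.07, 0.83, 1.82]
  [-0.59, 0.77, 1.67, 0.11, 1.04, 1.78]
[0.47, -0.26]
  150
  [-0.53, 0.6, 2.08, 0.0, 0.28, -1.58]
  [-0.53, 0.36, 2.05, 0.0, 0.55, -1.58]
  [-0.53, 0.66, 1.88, 0.0, 0.6, 1.57]
  [-0.53, 0.71, 1.76, -0.0, 0.84, 1.57]
  [-0.53, 0.78, 1.65, -0.0, 1.06, 1.57]
[0.47, -0.26]
  170
  [-0.58, 0.6, 2.07, 0.23, 0.31, -2.19]
  [-0.58, 0.37, 2.04, 0.13, 0.57, -2.08]
  [-0.52, 0.66, 1.88, -0.0, 0.6, 1.23]
  [-0.49, 0.71, 1.77, -0.07, 0.83, 1.31]
  [-0.47, 0.77, 1.66, -0.11, 1.04, 1.35]
[0.47, -0.22]
  130
  [-0.4, 0.59, 2.11, -0.28, 0.3, -0.84]
  [-0.4, 0.35, 2.08, -0.15, 0.57, -0.97]
  [-0.48, 0.65, 1.92, 0.0, 0.57, 1.97]
  [-0.51, 0.69, 1.82, 0.09, 0.8, 1.87]
  [-0.54, 0.75, 1.72, 0.13, 1.01, 1.82]
[0.47, -0.22]
  150
  [-0.45, 0.59, 2.12, -0.05, 0.26, -1.45]
  [-0.45, 0.34, 2.09, -0.02, 0.54, -1.48]
  [-0.46, 0.65, 1.92, 0.0, 0.58, 1.63]
  [-0.47, 0.7, 1.81, 0.01, 0.81, 1.62]
  [-0.47, 0.76, 1.7, 0.02, 1.03, 1.61]
[
[... 898 characters left out ...]
774  2.12544251  2.03048558  1.55059265 -1.53001132]
0 0.06 [ 0.02130133  0.82733898  2.16631377  2.02654239  1.50529779 -1.43805073]
0 0.12 [ 0.02130133  0.6795458   2.19037174  2.01619992  1.45135671 -1.32619983]
10 0 [ 0.03063422  0.85398725  2.15591247  2.01579339  1.33805529 -1.45015112]
10 0.06 [ 0.03063422  0.70732532  2.18306192  1.98713404  1.28810732 -1.33785046]
10 0.12 [ 0.03063422  0.55992691  2.19246072  1.94637388  1.23479892 -1.20419011]
20 0 [ 0.05781799  0.7392554   2.16593886  1.97680336  1.11812953 -1.3397749 ]
20 0.06 [ 0.05781799  0.59363152  2.17894797  1.91291182  1.06958586 -1.20081401]
20 0.12 [ 0.05781799  0.45183463  2.17397395  1.83193133  1.02587696 -1.03900715]
```

```bash
python3 - <<'E'
from h import *
D=np.deg2rad; mid=[.5,-.28]; b=D(150)
p=np.array(m.get_position()); p[2]=.30; m.servo_line(p,rate=.2)
m.move_to(*pose(lay(mid,b,.22)@G1)); print(m.get_time(),m.get_joint_positions().round(2) if hasattr(m.get_joint_positions(),'round') else 0,m.get_width())
shot("scene","s8");crop("s8",90,130,230,240,5.5,"s8c")
E
```

```text
24.25 [-0.53  0.29  1.94  0.    0.74 -1.58] 0.06163732810422401
```

View pics/s8c.png

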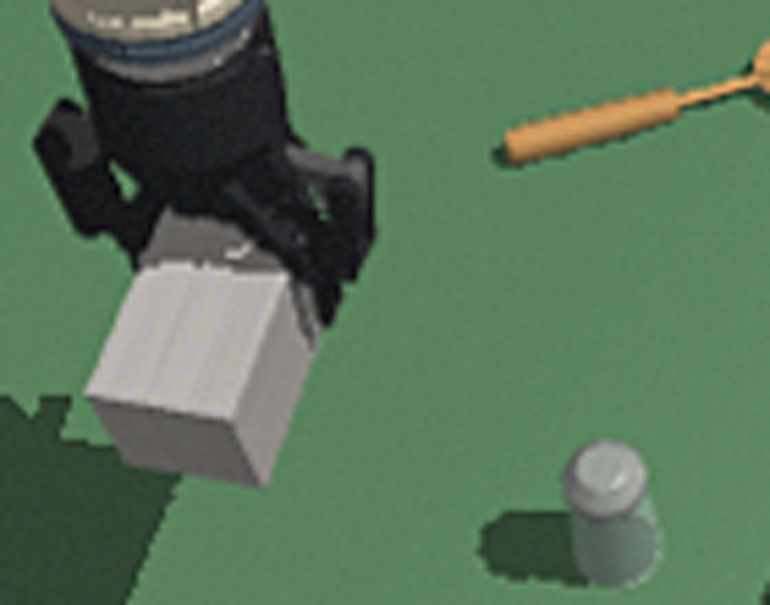

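The hood is held horizontally with its closed end away from the robot. Lowering it.

```bash
python3 - <<'E'
from h import *
D=np.deg2rad; mid=[.5,-.28]; b=D(150)
P=lambda z:pose(lay(mid,b,z)@G1)
m.servo_line(P(.045)[0],rate=.15); f0=np.array(m.get_contact_force())
for z in np.arange(.041,.0285,-.002):
    m.servo_line(P(z)[0],rate=.04); f=np.array(m.get_contact_force())-f0; print(round(z,3),f.round(1))
    if f[2]>4: break
m.command_gripper(.085); m.hold(.15)
p=np.array(m.get_position()); tx=R.from_rotvec(m.get_ee_rot()).as_matrix()[:,0]
m.servo_line(p-tx*.12,rate=.2)
A,o=pose(lay(mid,b,.20)@G2f(.02,D(10)))
m.move_to(A,o); print(m.get_time(),m.get_joint_positions())
shot("wrist","w9");shot("scene","s9");shot("top","t9"); crop("s9",90,130,230,240,5.5,"s9c")
E
```

```text
0.041 [ 0.1  0.5 -1.2]
0.039 [-0.3 -0.6 -1.5]
0.037 [ 0.5  0.  -0.6]
0.035 [ 0.2  0.8 -0.5]
0.033 [ 0.8 -0.3 -0.5]
0.031 [-1.6  1.2 12.8]
31.0417 [-5.30472720e-01  5.10128148e-01  1.62911828e+00 -1.28944347e-03
  1.17723848e+00  1.56417369e+00]
```

View pics/w9.png

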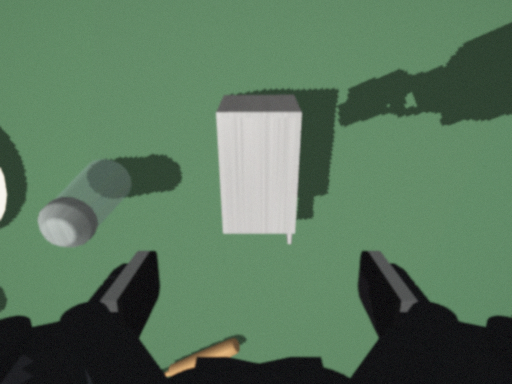

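View pics/s9c.png

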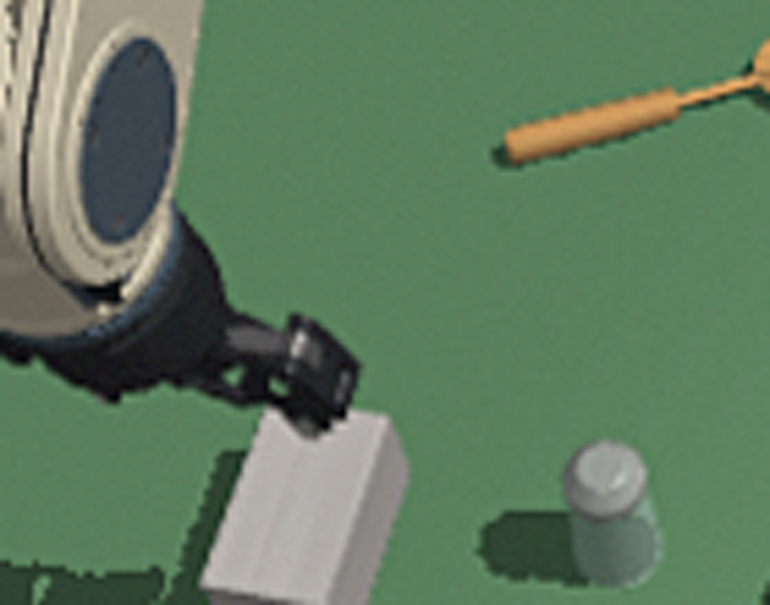

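View pics/t9.png

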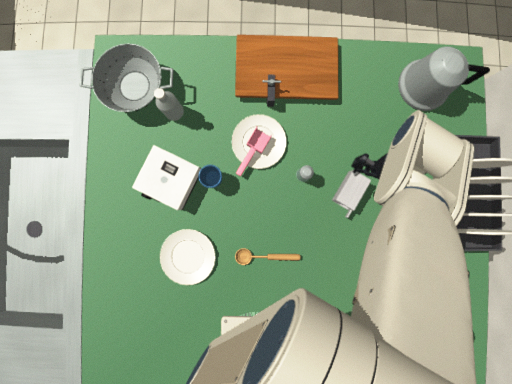

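The hood is lying flat and free. In the wrist view its top face has corners at (217,111), (301,111), (296,233) and (222,233), and the tongue is at (290,238). Now an accurate fit of the lying pose and the mill.

```bash
python3 - <<'E'
from h import *
crop("w9",200,85,320,250,4,"w9c"); crop("t9",325,155,385,225,8,"t9c")
crop("t9",125,135,215,215,8,"t9m"); crop("s9",295,140,375,210,8,"s9m")
E
```

```text
(no output)
```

View pics/w9c.png

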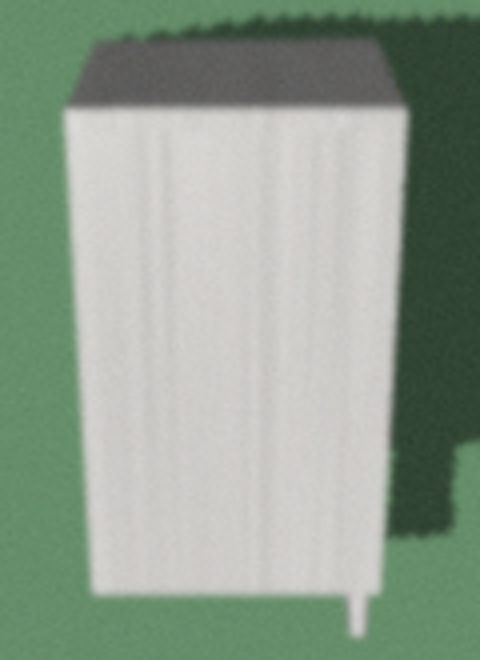

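View pics/t9c.png

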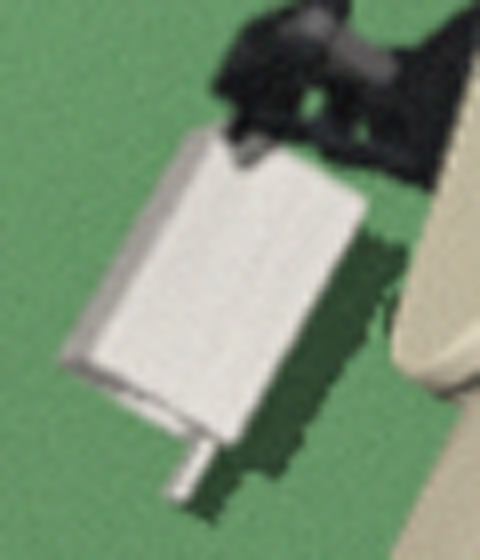

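View pics/t9m.png

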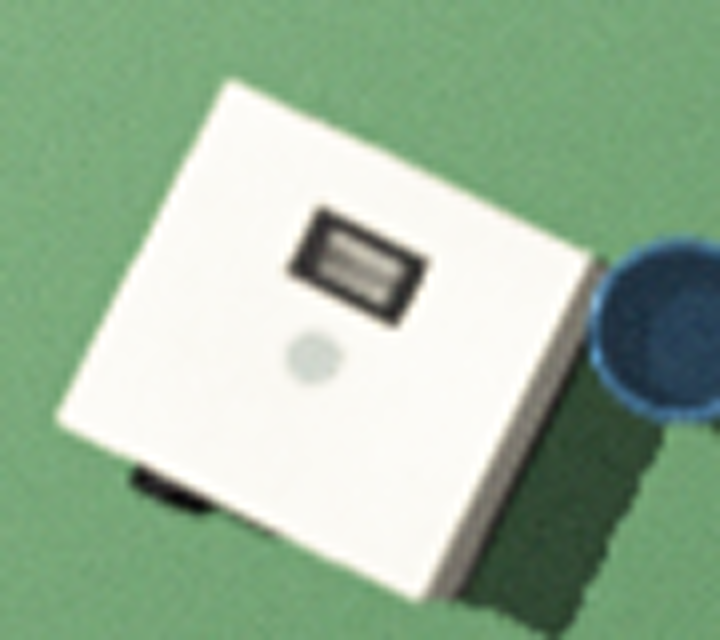

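View pics/s9m.png

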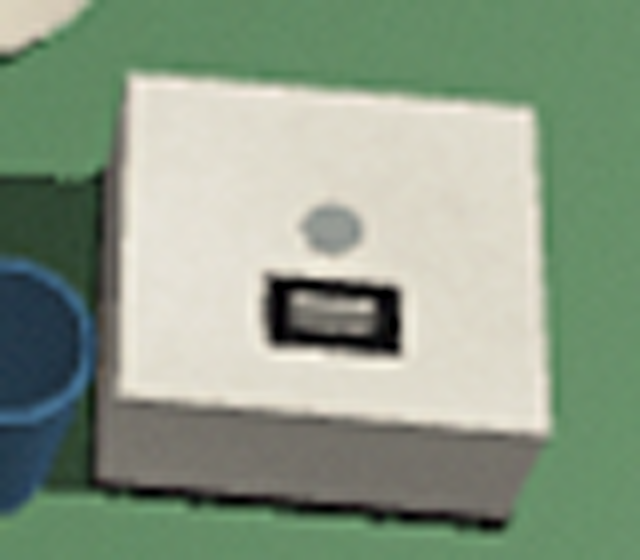

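```bash
python3 - <<'E'
from h import *
w=load("w9");t=load("t9");s=load("s9")
h,l=.031,.0525
B=[[-l,-h,.062],[-l,h,.062],[l,h,.062],[l,-h,.062]]
pw=full([(64,108),(409,106),(381,595),(92,594)],200,85,4)
pt=full([(370,203),(237,443),(90,362)],325,155,8)
Bt=[[-l,h,.062],[l,h,.062],[l,-h,.062]]
x0=[.5,-.28,np.deg2rad(150)]
for o in([(w,pw,B)],[(t,pt,Bt)]):
    x,r=fit(None,o,x0); print("hood",x.round(4),np.rad2deg(x[2]).round(2),r.round(1).tolist())
a,b=.07,.075
mp=[[a,b,.07],[a,-b,.07],[-a,-b,.07],[-a,b,.07]]
c1=full([(230,78),(592,256),(418,602),(57,420)],125,135,8); c2=full([(550,434),(118,396),(128,72),(536,106)],295,140,8)
e1=full([(362,265),(314,358)],125,135,8); e2=full([(333,315),(331,230)],295,140,8)
for nm,o in(("top",[(t,c1,mp)]),("scene",[(s,c2,mp)]),("both",[(t,c1,mp),(s,c2,mp)])):
    x,r=fit(None,o,MILL); print(nm,x.round(4),r.round(1).tolist())
    M=R.from_euler("z",x[2]).as_matrix()
    for cc,e in((t,e1),(s,e2)):
        print("   slot,spot in mill",((onz(cc,e,.07)-np.r_[x[:2],.07])@M).round(4).tolist())
E
```

```text
hood [ 0.5008 -0.2825  2.6194] 150.08 [[0.1, -0.1], [-0.2, 0.3], [-0.1, -0.3], [0.2, -0.1]]
hood [ 0.5003 -0.2807  2.6337] 150.9 [[0.0, -0.2], [-0.2, 0.3], [0.2, -0.1]]
top [ 0.5277  0.2772 -0.4394] [[0.0, 0.2], [-0.1, 0.2], [0.1, -0.2], [0.0, -0.1]]
   slot,spot in mill [[0.0303, -0.0006, 0.0], [-0.008, -0.0003, 0.0]]
   slot,spot in mill [[0.0309, -0.0006, 0.0], [-0.0054, -0.0011, 0.0]]
scene [ 0.5292  0.2757 -0.4355] [[-0.0, -0.0], [0.1, -0.2], [0.1, 0.0], [-0.2, 0.2]]
   slot,spot in mill [[0.0283, 0.0, 0.0], [-0.01, 0.0005, 0.0]]
   slot,spot in mill [[0.0289, 0.0, 0.0], [-0.0074, -0.0004, 0.0]]
both [ 0.5283  0.2765 -0.4376] [[0.2, -0.0], [0.1, -0.1], [0.4, -0.4], [0.3, -0.3], [0.1, -0.3], [0.2, -0.6], [0.3, -0.3], [-0.0, -0.1]]
   slot,spot in mill [[0.0295, -0.0003, 0.0], [-0.0088, 0.0001, 0.0]]
   slot,spot in mill [[0.0301, -0.0003, 0.0], [-0.0062, -0.0008, 0.0]]
```

```bash
cat >> h.py <<'E'
MILL=np.array([.5284,.2763,-.4385])
LAY=([.5006,-.2818],np.deg2rad(150.2))
G2=G2f(.02,np.deg2rad(10))
E
python3 - <<'E'
from h import *
mid,b=LAY
f0=np.array(m.get_contact_force())
P=lambda z:pose(lay(mid,b,z)@G2)
m.servo_line(*P(.13),rate=.2); m.servo_line(*P(.031),rate=.12)
print(m.get_position()-P(.031)[0],(np.array(m.get_contact_force())-f0).round(1))
m.command_gripper(.05,60); print(m.get_width(),(np.array(m.get_contact_force())-f0).round(1),m.get_position()-P(.031)[0])
print("G2act from",m.get_position(),m.get_ee_rot())
m.servo_line(*P(.23),rate=.2)
print(m.get_width(),(np.array(m.get_contact_force())-f0).round(1),m.get_time())
for p in(0.12,.16,.2): print(p,m.solve_ik(*pose(seat(p)@G2)))
E
```

```text
[ 0.0005261  -0.00029536  0.00066166] [-0.3 -0.3  0.9]
0.06163293483782483 [0.3 0.1 5.8] [ 0.00076623 -0.00042772  0.00105644]
G2act from [ 0.51917359 -0.2924261   0.03501086] [-1.74138975  0.46341061  2.07117295]
0.06156463427375165 [ 0.  -0.3 -2.1] 34.15
0.12 [ 0.031545    0.55975435  2.19309328  1.94711818  1.23475235 -1.2047334 ]
0.16 [ 0.031545    0.46380198  2.18921753  1.91258985  1.19964275 -1.10510809]
0.2 [ 0.031545    0.37186989  2.17730412  1.87233191  1.16677916 -0.99869317]
```

```bash
cat >> h.py <<'E'
G2=np.linalg.inv(lay(*LAY,.031))@Tt(np.array([0.51917359,-0.2924261,0.03501086]),np.array([-1.74138975,0.46341061,2.07117295]))
E
python3 - <<'E'
from h import *
p=np.array(m.get_position()); p[2]+=.07; p[:2]*=.93
m.servo_line(p,rate=.2)
A,o=pose(seat(.17,0,-.06)@G2)
m.move_to(A,o); print(m.get_time(),m.get_position()-A,m.get_width())
m.servo_line(*pose(seat(.07)@G2),rate=.15)
B=pose(seat(.07)@G2)
Te=Tt(np.array(m.get_position()),np.array(m.get_ee_rot()))@np.linalg.inv(G2)
print("err mm",(Te-seat(.07))[:3,3]*1e3,"zaxis",Te[:3,2],m.get_time())
shot("scene","s10");shot("top","t10");shot("wrist","w10")
crop("s10",260,60,400,220,4.5,"s10c");crop("t10",110,110,250,230,5.5,"t10c")
E
```

```text
36.9583 [ 0.00028497 -0.00015012 -0.0001235 ] 0.06118011545492054
err mm [ 0.04467428 -0.17228349  0.45151797] zaxis [ 4.00715002e-04  2.69067057e-04 -9.99999884e-01] 37.8833
```

View pics/s10c.png

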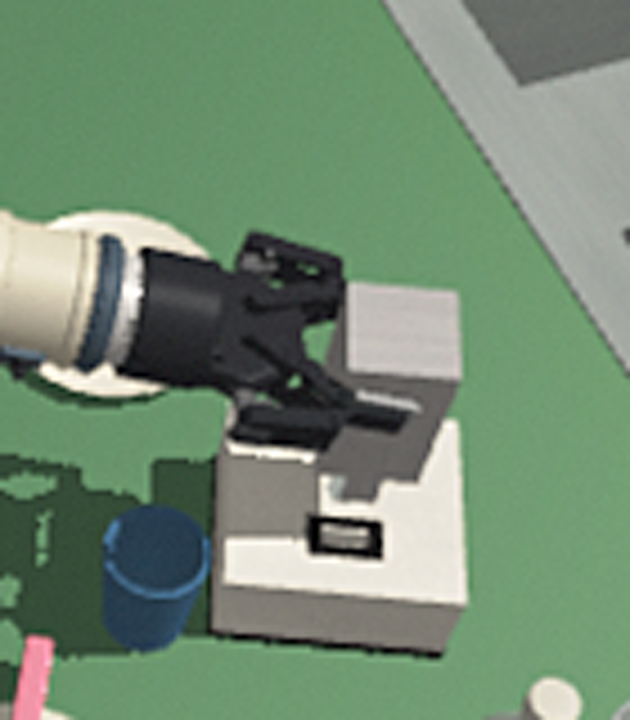

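View pics/t10c.png

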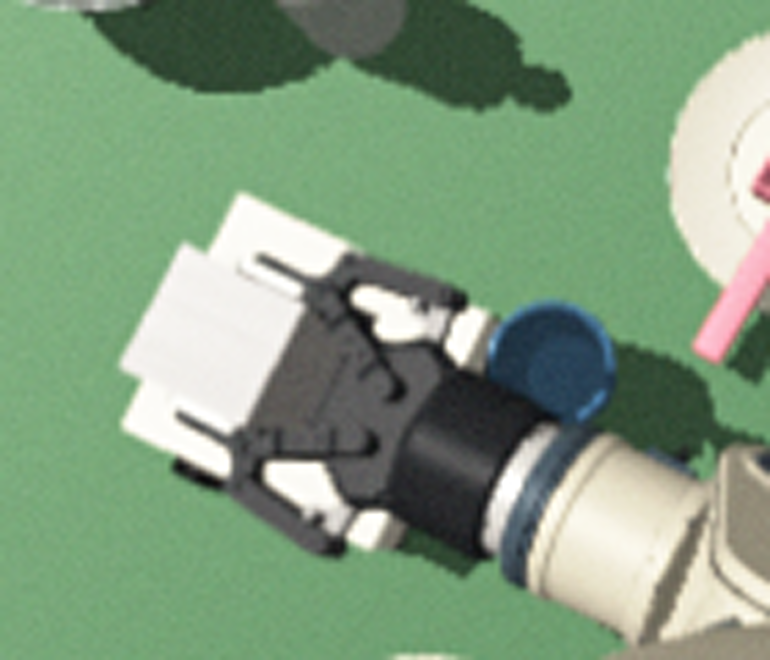

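View pics/w10.png

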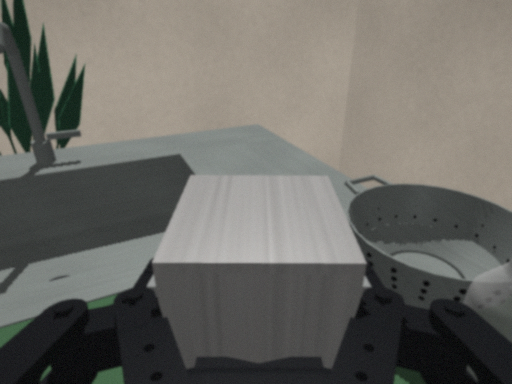

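```bash
python3 - <<'E'
from h import *
t=load("t10");s=load("s10");w=load("w10")
H=Tt(np.array(m.get_position()),np.array(m.get_ee_rot()))@np.linalg.inv(G2)
h=.031
pts=np.array([[h,h,-.0525],[h,-h,-.0525],[-h,-h,-.0525],[-h,h,-.0525],[h,.011,.0785],[h,-.011,.0785],[h,-h,.0525],[h,h,.0525]])
W=(H[:3,:3]@pts.T).T+H[:3,3]
for nm,c,(u0,v0,k) in(("top",t,(110,110,5.5)),("scene",s,(260,60,4.5)),("wrist",w,(0,0,1))):
    uv=proj(c,W); print(nm,((uv-[u0,v0]+.5)*k-.5).round(0).tolist())
    im=cv2.resize(cv2.imread(f"pics/{nm[0]}10.png"),None,fx=6,fy=6,interpolation=cv2.INTER_CUBIC)
    for q in uv: cv2.drawMarker(im,tuple(int(round(v)) for v in (q+.5)*6-.5),(0,0,255),cv2.MARKER_CROSS,16,1)
    mu=uv.mean(0)*6
    x,y=int(max(0,mu[0]-350)),int(max(0,mu[1]-270)); cv2.imwrite(f"pics/{nm[0]}10m.png",im[y:y+560,x:x+720])
E
```

```text
top [[304.0, 303.0], [183.0, 242.0], [120.0, 366.0], [242.0, 427.0], [332.0, 316.0], [294.0, 297.0], [246.0, 273.0], [356.0, 327.0]]
scene [[350.0, 366.0], [463.0, 376.0], [459.0, 288.0], [349.0, 278.0], [341.0, 499.0], [377.0, 502.0], [420.0, 481.0], [315.0, 472.0]]
wrist [[363.0, 257.0], [326.0, 172.0], [189.0, 172.0], [151.0, 257.0], [319.0, 441.0], [312.0, 397.0], [310.0, 335.0], [331.0, 458.0]]
```

View pics/s10m.png

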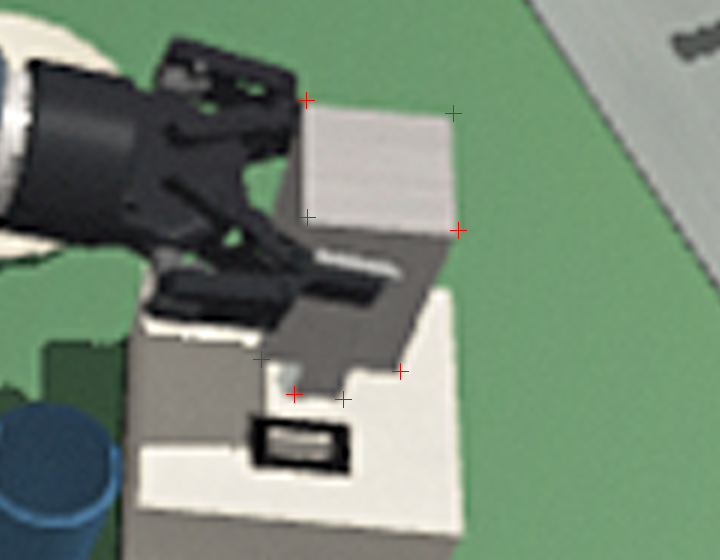

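View pics/t10m.png

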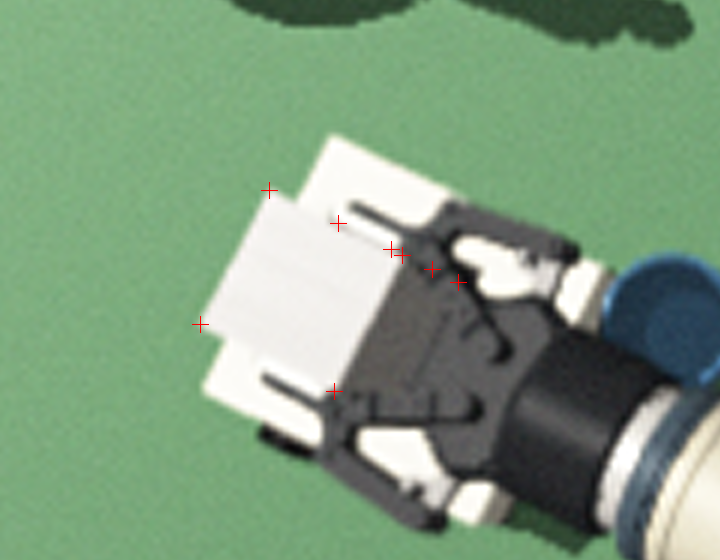

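View pics/w10m.png

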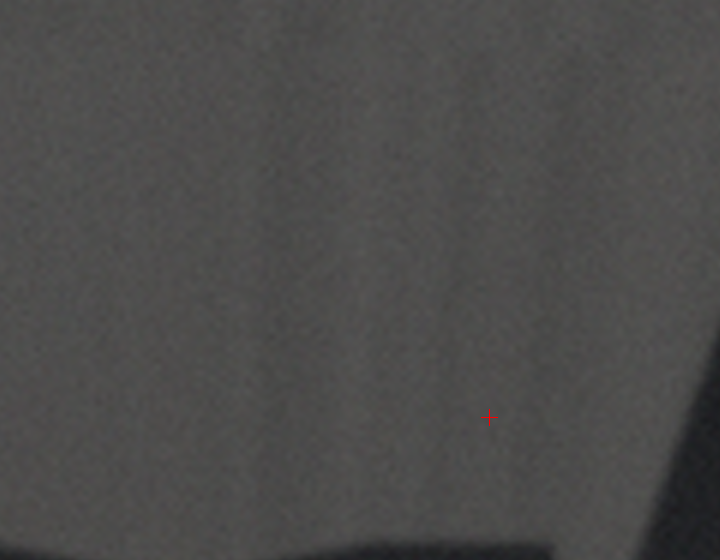

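The overlay of the predicted pose matches both views to about 1 px, in particular at the tongue tip. The leftovers have opposite sign in the two cameras, as with the mill fit, so I read them as calibration bias. Inserting with force checks.

```bash
python3 - <<'E'
from h import *
f0=np.array(m.get_contact_force())
P=lambda z:pose(seat(z,0,.0005)@G2)
m.servo_line(*P(.031),rate=.1); print((np.array(m.get_contact_force())-f0).round(1))
shot("scene","s11")
ok=True
for z in [.026,.022,.018,.014,.010,.006,.004,.002,0,-.0015]:
    m.servo_line(*P(z),rate=.04); f=np.array(m.get_contact_force())-f0; print(z,f.round(1),m.get_width().__round__(4))
    if np.linalg.norm(f)>10: break
print(m.get_time()); shot("scene","s12"); shot("top","t12"); crop("s12",260,100,400,220,5.5,"s12c"); crop("s11",260,100,400,220,5.5,"s11c")
E
```

```text
[1.5 0.8 1. ]
0.026 [ 0.7 -0.5 -0.3] 0.0611
0.022 [1.  0.3 0.6] 0.0616
0.018 [1.5 0.5 0.2] 0.0618
0.014 [ 0.8  0.9 -0.1] 0.0612
0.01 [0.4 0.6 1. ] 0.0614
0.006 [ 0.5  0.4 -0.1] 0.0611
0.004 [0.2 0.  0.8] 0.0614
0.002 [ 0.7 -0.   0.4] 0.0614
0 [0.6 0.3 3.9] 0.0615
-0.0015 [-3.7 -2.7 12.5] 0.0612
41.15
```

View pics/s12c.png

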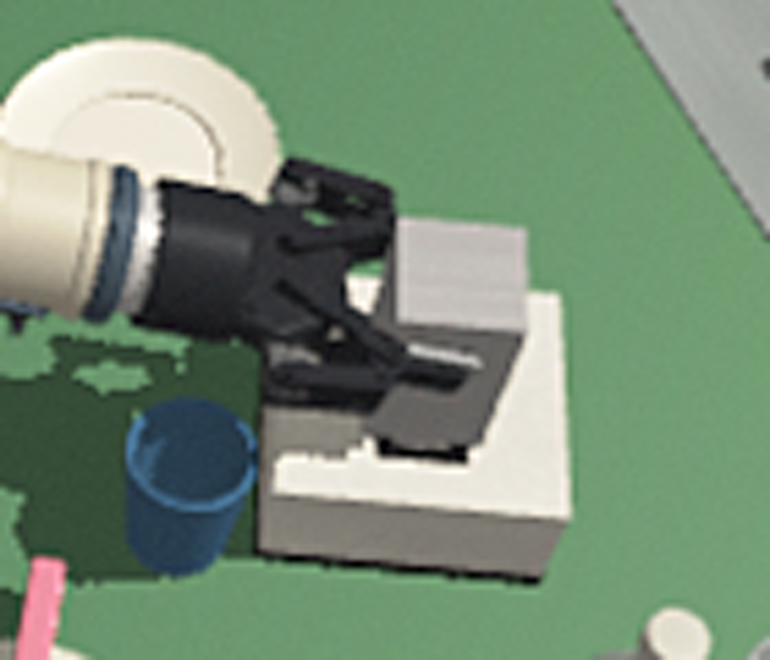

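View pics/s11c.png

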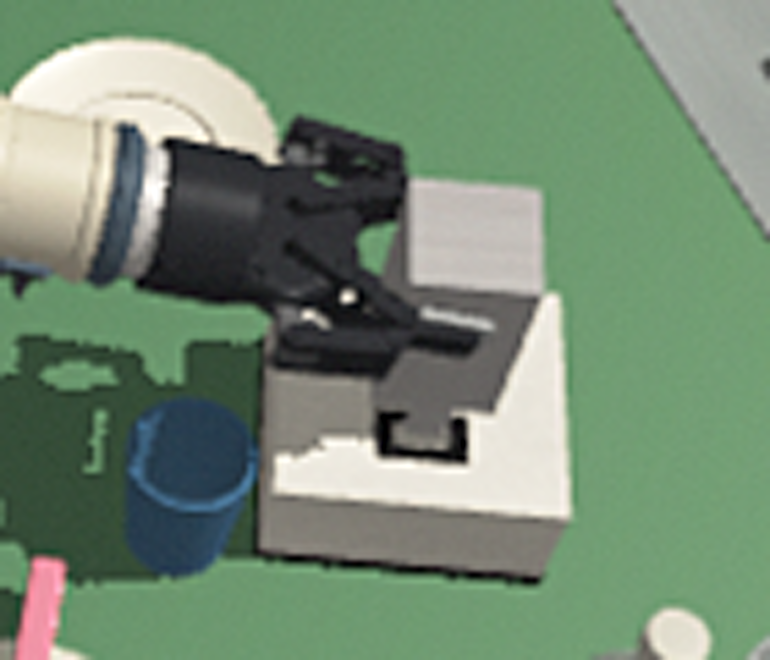

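The tongue is in the slot and the rim met the deck at the nominal height. Releasing and backing out along the tool axis.

```bash
python3 - <<'E'
from h import *
m.servo_line(*pose(seat(-.0003,0,.0005)@G2),rate=.04)
m.command_gripper(.085); m.hold(.1)
p=np.array(m.get_position()); tx=R.from_rotvec(m.get_ee_rot()).as_matrix()[:,0]
q=None
for L in(.10,.08,.06):
    try: m.servo_line(p-tx*L,rate=.12); print("back",L); break
    except m.IKError: pass
shot("scene","s13")
p=np.array(m.get_position()); 
for dz in(.15,.1,.06):
    try: m.servo_line(p+[0,0,dz],rate=.2); print("up",dz); break
    except m.IKError: pass
print(m.get_time(),m.get_joint_positions())
shot("scene","s14");shot("top","t14");crop("s14",230,90,400,280,3.5,"s14c");crop("t14",120,100,320,230,4,"t14c")
E
```

```text
back 0.1
up 0.15
43.9 [-0.20458497  0.41760996  2.2652015   1.70346789  1.31266494 -1.10832232]
```

View pics/s14c.png

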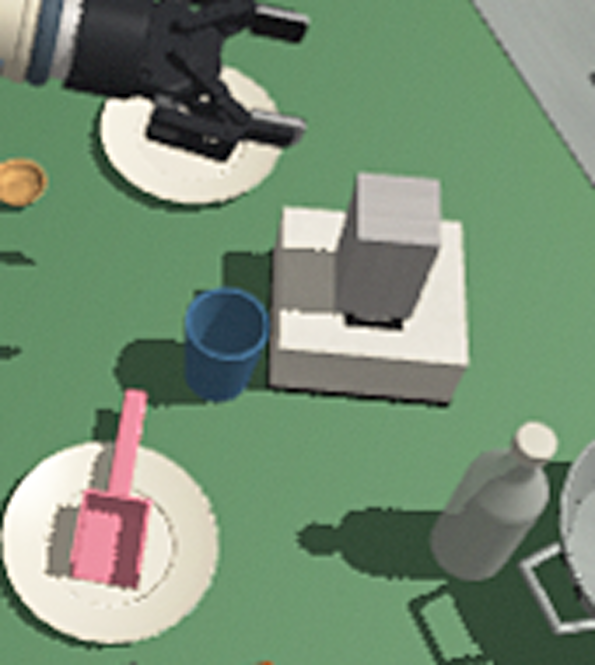

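View pics/t14c.png

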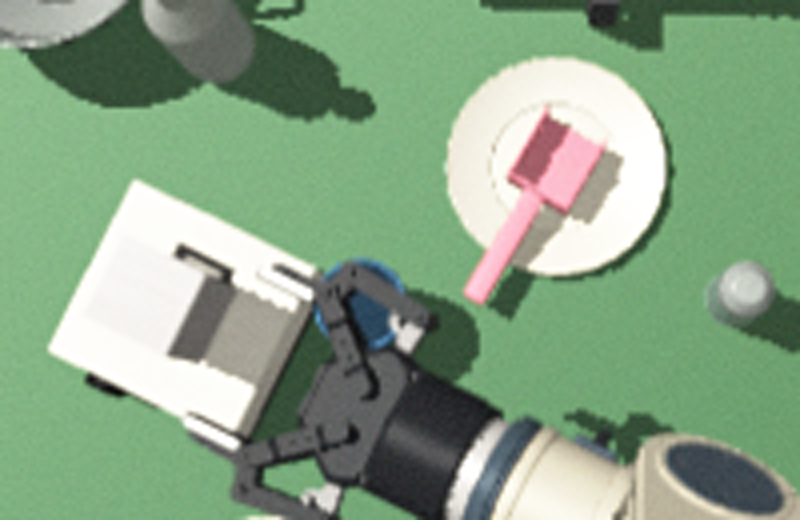

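```bash
python3 - <<'E'
from h import *
s=load("s14");t=load("t14");h=.031
# body frame: X=mill x, Y=mill y
B=[[h,h],[h,-h],[-h,-h],[-h,h]]
B=[[a,b,.175] for a,b in B]
ps=full([(437,245),(356,240),(358,174),(440,178)],230,90,3.5)
x,r=fit(None,[(s,ps,B)],MILL); print("scene hood",x.round(4),r.round(1).tolist())
pt=full([(125,235),(203,272),(165,355),(85,313)],120,100,4)
x2,r=fit(None,[(t,pt,B)],MILL); print("top hood",x2.round(4),r.round(1).tolist())
print("mill scene .5292 .2757 -.4355; top .5277 .2772 -.4394")
print("mug",onz(t,full([(359,306)],120,100,4),.085).round(3),"shaker",onz(t,full([(748,289)],120,100,4),.094).round(3),"plate",onz(t,full([(556,166)],120,100,4),.016).round(3))
sh=onz(t,full([(548,108),(607,144)],120,100,4),.038);print("scoop front mid",sh.mean(0))
E
python3 - <<'E'
import cv2
i=cv2.imread('pics/s14.png')[135:190,320:365]; cv2.imwrite('pics/s14z.png',cv2.resize(i,None,fx=11,fy=11,interpolation=cv2.INTER_CUBIC))
E
```

```text
scene hood [ 0.5297  0.274  -0.4484] [[0.7, 0.4], [0.1, -0.5], [-0.2, -0.4], [-0.6, 0.6]]
top hood [ 0.5289  0.2762 -0.4313] [[-0.3, -0.8], [0.9, -0.0], [0.0, 0.3], [-0.7, 0.6]]
mill scene .5292 .2757 -.4355; top .5277 .2772 -.4394
mug [[0.531 0.145 0.085]] shaker [[ 0.547 -0.135  0.094]] plate [[0.648 0.004 0.016]]
scoop front mid [ 0.67542861 -0.01182201  0.038     ]
```

View pics/s14z.png

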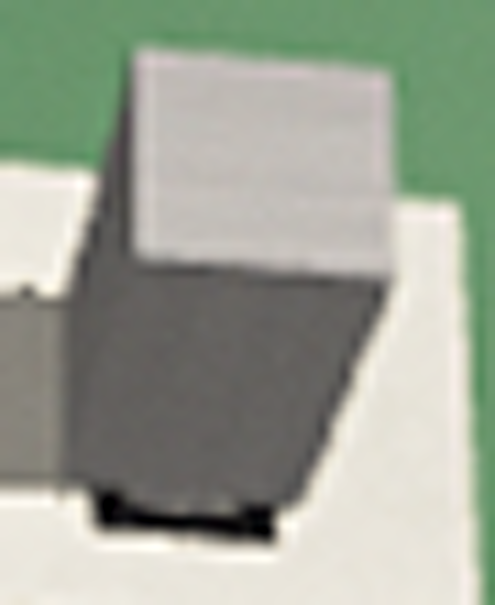

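The hood is flush, with its centre about 1–2 mm from mid-deck in both views. The scoop, plate, mug and shaker are where they should be, and the gripper is clear, so I'm handing in.

```bash
python3 - <<'E'
from h import *
m.hold(.3); print(m.get_contact_force(),m.get_time()); print(m.sign_off())
E
```

```text
[0.53651012 0.04295339 0.63768739] 44.3
the job is handed in; nothing more can be done
None
```

I laid the scoop right way up in the middle of the enamel plate. I then laid the hood on its side on the bare counter, let go, regripped it nearer the closed end, and set it mouth down on the mill. The job was handed in at 44.3 s of the 72 s allowed, and no verdict was reported.

- **Scoop:** the last pictures show it upright near the centre of the plate. I took the right-hand of the two loose plates, the one with the board and clamp behind it.
- **Hood:** its tongue is in the slot and the rim met the deck at the nominal height. Its centre is about 1–2 mm from mid-deck in both overhead views. The two cameras differ by about 2 mm on position and 1° on yaw, which I put down to calibration and hand-picked corners.
- **Plate, shaker and mug:** they measured within about 2 mm of where they started.
- **Soap bottle:** I did not measure it at the end, but it is standing in the last pictures and the arm was never moved close to it.
- **Gripper:** it was open and backed off, with only noise on the force reading.

No check failed.

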